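# Hold a sprung retaining ring spread at the groove of a boom stand's axle

## Task

Take the ring-spreading pliers out of their rest by the handles, put their two tips into the forks of the sprung open ring on the wooden block, and squeeze the handles to their stop so that the ring spreads and comes up with the pliers. From above, slide the spread ring gently down over the end of the stub axle on the boom stand until it lies level in the height of the groove, all round the axle but not touching it. Finish there, still squeezing the pliers and holding the ring spread at the groove; touch the ring only with the pliers, never with the fingers, and leave the other things on the bench where they are.

Things in the scene. Friction and masses are not known exactly. Their poses are not given: they have to be found in the camera images.
- pliers: steel ring-spreading pliers with black handle plates, 166 mm tall, 0.15 to 0.23 kg, standing in their rest. Origin on the pivot; z up from tips to handles, y from handle to handle, x along the pivot pin. Squeezing the handles spreads the tips (the halves do not cross). Housing 24 x 35 x 22 mm at the pivot; its 36 x 47 x 4 mm flange, 11 mm above the origin, sits on the rest
- pliers_grip (a point): midway between the handle plates, 75 mm above the pivot. Plates: 24 mm wide in x, 46 mm tall, leaning outwards 0.12 rad unsqueezed, 66 mm over their outer faces here. The return spring pushes each handle with about 6 N at first, about 17 N with the ring spread
- pliers_tips (a point): midway between the tips, 64 mm below the pivot. Two serrated pins, 5 mm in x by 4 mm in y, from 60 to 68 mm below the pivot, outer faces at y = +-7 mm unsqueezed. Just above each pin the jaw is 9 mm broad in y: a shoulder, 60 mm below the pivot, that must stay above the ring
- jaw_left (a joint): squeeze angle a of each handle, rad: 0 unsqueezed, hard stop at 0.28, where the ring is spread as it should be. Width over the handles (at pliers_grip) is about 66 - 150 a mm; each tip goes out by about 64 a mm and meets the floor of its fork at about 0.11, so squeeze at most about half of that (width 58 to 62 mm) until the pins are in the forks
- pliers_rest: fixed grey rest, foot 70 x 75 mm. Its sleeve (open above and below, top 101 mm above the bench) carries the pliers' housing with 1.5 mm clearance all round: the pliers lift straight up and out, about 90 mm until the tips are clear. Origin on the bench under its middle, axes parallel to those of the pliers in it
- ring: sprung steel retaining ring, open on one side (its own +x), section 5 x 6 mm (6 mm thick), about 40 mm outside, 30 g, lying flat on the wooden block. Origin on the ring's axis at mid thickness, 33 mm above the bench; z up. The halves swing about the ring's back at x = -17.5 mm. The pins of the pliers carry it by friction when pushed apart in its two forks; spread it well before lifting
- ring_gap (a point): midway between the two forks, at x = 25 mm of the ring, fixed to its back. Each fork is a notch through the thickness, 11 mm long in x, 4 mm deep, facing the other; floors at y = +-14 mm relaxed, about +-24 mm spread. Spread, the forks draw nearer the axis (x about 21 mm). Spring push at each fork about 6 N relaxed, 10 N spread
- clip_left (a joint): spread angle of each half of the ring, rad: 0 relaxed (narrowest bore about 21 mm, too small for the axle), about 0.24 a true circle of 30 mm bore, 0.36 end of travel
- ring_block: fixed wooden block 84 x 84 mm, 30 mm tall, under the ring, with a slot 14 mm deep, 12 mm wide in x and 64 mm long in y under the forks, into which the pins can reach. Origin on the bench under its middle; the ring's axis is at about x = -5 mm, the slot at x = 20 mm
- stand: fixed microscope boom stand: round grey foot 150 mm across, 22 mm thick; swivel hub 52 mm across, 48 to 84 mm above the bench, with a boom and empty socket out to 192 mm along its +x, up to 89 mm high; upright in the hub the steel stub axle, diameter 24 mm, 84 to 134 mm above the bench, its top 6 mm tapered to 16 mm. Origin on the bench on the axle's axis, z up
- groove (a point): middle of the groove in the stub axle, on its axis, 104 mm above the bench; the groove is 12 mm high (98 to 110 mm) and 18 mm in diameter
- stub_top (a point): middle of the top face of the stub axle, 134 mm above the bench
- panel: bystander: small old painted wood panel lying flat, 110 x 150 x 8 mm, origin under its middle
- swab_jar: bystander: glass cup 56 mm across, 70 mm tall, origin under its middle
- bottle: bystander: amber bottle 56 mm across, 130 mm tall, origin under its middle
- eyepiece: bystander: black eyepiece standing, 38 mm across, 48 mm tall, origin under its middle
- spacer: bystander: closed steel spacer ring 42 mm outside, 26 mm bore, 6 mm thick, lying flat; not the sprung ring
- driver: bystander: screwdriver lying on the bench
- brush: bystander: brush lying on the bench
Mind the look-alikes: they are no part of the job. Of the things shaped like the pliers, the steel one is meant.

How it is judged (in metres and radians):
On the way, in this order (a step that is already met when the one before it is completed fails the run):
1. the ring is lifted clear of its block on the tips of the pliers, which are in the gripper (z of ring in the frame of ring_block above 0.045 m and contact force between the fingers and pliers above 4 N and contact force between pliers and ring above 1.5 N), for 0.1 s.
2. the ring, spread on the pliers, is level above the end of the stub axle and over it (value of joint clip_left above 0.17 rad and contact force between the fingers and pliers above 4 N and contact force between pliers and ring above 1.5 N and horizontal distance between ring and groove below 0.008 m and z of ring in the frame of stub_top above 0.002 m and angle between the z axis of ring and the z axis of groove, either way round below 0.25 rad), for 0.1 s.
At the end, for the whole second after the job is handed in: still: ring round the axle, within 3.5 mm of the groove's mid height, 5 mm of its axis, 0.16 rad of level, spread over 0.17 rad; pliers push it with over 1.5 N, neither touches the stand (under 0.5 N), fingers squeeze the pliers with over 4 N (value of joint clip_left above 0.17 rad and contact force between the fingers and pliers above 4 N and contact force between pliers and ring above 1.5 N and z of ring in the frame of groove between -0.0035 and 0.0035 m and horizontal distance between ring and groove below 0.005 m and angle between the z axis of ring and the z axis of groove, either way round below 0.16 rad and contact force between each of ring, pliers and stand below 0.5 N and linear speed of ring below 0.02 m/s); the arm keeps its last pose, push and grip.
It fails at once if the fingers touch the ring (contact force between the fingers and ring above 0.5 N).
It fails at once if the ring or the pliers are forced against the stand (over 15 N) (contact force between any of ring, pliers and stand above 15 N).
It fails at once if a bystander is moved by more than 30 mm (distance of any of panel, swab_jar, bottle, eyepiece, spacer, driver, brush from where it was at the start of the episode above 0.03 m).
It also fails if it takes over 53 s, if anything falls off the work surface, if the arm or the gripper's body presses on something with over 40 N, if the wrist force passes 120 N, or if a joint passes its speed limit or range.

## Robot

A 7-joint arm with a two-finger parallel gripper is mounted at the origin on the work surface. World frame = base frame: x ahead of the robot, y to its left, z up, the work surface at z = 0. Lengths are in mm, angles in rad, forces in N, time in s.
With the tool pointing down it reaches from about 400 to 925 mm from the base axis. Payload 4.1 kg.
Tool frame: the origin (TCP) lies on the centre line of the jaws, within the pads' length; the fingertips stand 19 mm ahead of it and the grasp point (between the pads) is the TCP (bot.tip_reach is the distance from the TCP to the fingertips, in mm); z points along the fingers, y is the line along which they close (so a half turn about z gives the same grasp; the last joint's range is limited). The gripper opens to 85 mm and grips with 20 to 120 N. Pads are 22 mm wide; open, the fingers measure 114 mm over their backs; the gripper's body (76 mm by 85 mm) begins 54 mm behind the grasp point. The pads swing forward as they close: fully open they stand 13 mm farther back than shut.
Start: joints at [1.209, 0.398, 0.045, 1.537, -0.019, 1.207, -0.051], TCP at [168.897, -627.709, 221.447] pointing down, gripper open.
Joint ranges: [-2.82, 2.82], [-0.49, 2.23], [-1.37, 1.46], [0, 2.46], [-1.36, 4.5], [0.23, 2], [-2.94, 2.94]. Speed limits (rad/s): [2.57, 2.57, 3.14, 3.14, 3.14, 3.14, 3.14].

## Interface

Orientations are given as a unit quaternion [w, x, y, z].
In Python, from station import bot gives the robot as it stands.
- The arm moves only by the tool move_arm, never from a script. Its arguments are lists of equal length, an entry for each row: "fingers": the opening, from 0 (shut) to 1 (fully open); "travel": the shift along the tool's x, y, z in cm, a list of three; "spin": the turn about the tool's z in rad. A call has 1 to 10 rows; each row shifts and turns the commanded pose from where the row before left it, along the tool's axes as they then stand; what a row does not reach is not made up. A row lasts 1/8 s, in which the tool goes at most 62.5 mm and 10.7 degrees, less where a joint would pass 70% of its speed; a pose out of reach is approached as far as the arm can. A call is refused whole if a number of a shift passes 6.25 or a number of a turn 0.188, either way. A call with a gripper value outside its range is refused whole. The fingers move at their own pace and stop on an object; "force" is the grip in N (left out, the last holds). Time passes only in rows, so rows that do not move let the fingers close. It gives the time, the measured TCP pose, the force, the opening and the grip force at its end, in the units of the state.
- bot.sense(): the state, without advancing time (a new reading comes with each control period).
- bot.camera(name): name is "scene" or "top"; returns the picture (400x640x3 uint8, red, green, blue); there is no depth.
- bot.calibration(name): a dict with "fx", "fy", "cx", "cy" (pixels), "extrinsics" (4x4, takes a point from world to camera coordinates). Camera axes: x right, y up, looking along -z (the intrinsics and any distortion apply to the point x, -y, -z); pixel columns grow to the right and rows downward; lengths in mm; the calibration is good to about 2 mm. A picture is of the moment at which its call begins. calibration takes no time and is no camera call.
- bot.hand_in(): hands the job in; it is judged then, once.
The state is a dict: "clock": time; "q": joint angles; "qd": joint speeds; "effort": joint torques, N m; "ee_pos": TCP position; "eef_rot": TCP orientation; "force": force on the tool from outside, world axes, zero at the start; "ft_torque": the same for the moment, N m; "opening": opening from 0.0 (shut) to 1.0 (fully open); "gripper_force": force on a finger pad.
Only numpy, scipy, OpenCV 4.12 (cv2) and the standard library are available. Lean on these libraries where they do the work, as an engineer would, in place of code of your own. Each camera call takes 0.05 s, during which the arm holds its last target. There are 200 camera calls.

## Working session

There is one attempt and no reset: what is moved stays moved. The work goes in short steps, Python scripts to look and compute and a tool call to move; the robot and the scene stay as the last step left them, time stands still between calls to the robot, and variables do not carry over. Pictures are saved under pics/ and viewed, at most 10 in all, crops included, and the job is handed in when it is done.

Besides the shell and the picture viewer there is one more tool, called after "Call:" by a JSON object that holds its "name" and its "arguments", one argument or row to a line. move_arm: Moves the arm, as the interface text tells. Its arguments: {"type":"object","properties":{"fingers":{"type":"array","items":{"type":"number"}},"travel":{"type":"array","items":{"type":"array","items":{"type":"number"}}},"spin":{"type":"array","items":{"type":"number"}},"force":{"type":"number"}},"required":["fingers","travel","spin"]}

```bash
mkdir -p pics; ls
python3 - <<'E'
from station import bot
import cv2, numpy as np
np.set_printoptions(precision=4,suppress=True)
for n in("scene","top"):
    im=bot.camera(n); cv2.imwrite(f"pics/{n}0.png",im[:,:,::-1]); c=bot.calibration(n)
    print(n,{k:v for k,v in c.items() if k!="extrinsics"}); E=np.array(c["extrinsics"]);print(E, -E[:3,:3].T@E[:3,3])
print(bot.sense())
E
```

```text
pics
scene {'fx': 477.68906781010867, 'fy': 477.68906781010867, 'cx': 322.8214131859389, 'cy': 210.15774056355048}
[[    0.6235     0.7818     0.0032  -420.8559]
 [   -0.4926     0.3897     0.7781    47.612 ]
 [    0.6071    -0.4867     0.6281 -1715.7994]
 [    0.         0.         0.         1.    ]] [1327.5427 -524.5682 1042.0234]
top {'fx': 400.9532687428748, 'fy': 400.9532687428748, 'cx': 319.064936336348, 'cy': 197.0683509392337}
[[   -0.0203    -0.9998     0.0033   158.1662]
 [    0.9948    -0.0199     0.1002  -451.603 ]
 [   -0.1001     0.0053     0.995  -1405.3473]
 [    0.         0.         0.         1.    ]] [ 311.7498  156.6412 1442.9963]
{'clock': 0.1, 'q': array([ 1.209 ,  0.3991,  0.045 ,  1.5377, -0.0187,  1.2069, -0.0507]), 'qd': array([-0.0004, -0.0014, -0.0001, -0.0033,  0.0003,  0.001 , -0.0003]), 'effort': array([  0.0031, -47.6265,   1.37  , -25.4949,   0.012 ,   0.005 ,
         0.    ]), 'ee_pos': array([ 168.7449, -627.1153,  220.4689]), 'eef_rot': array([-0.0009,  0.9914,  0.1311, -0.0002]), 'force': array([ 0.3563, -0.5488, -0.1905]), 'ft_torque': array([ 0.0259, -0.0151, -0.0047]), 'gripper_force': 0.0, 'opening': 0.9960375516556934}
```

View pics/scene0.png

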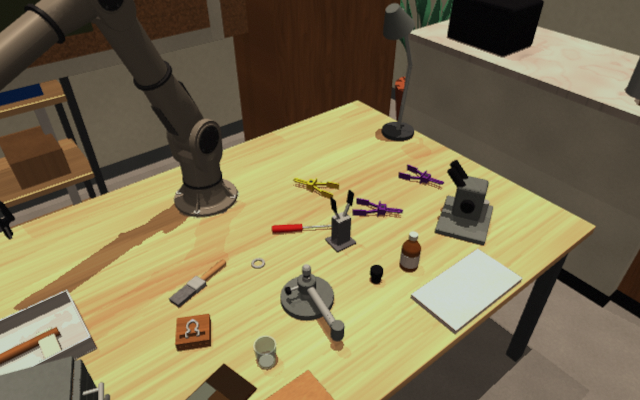

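View pics/top0.png

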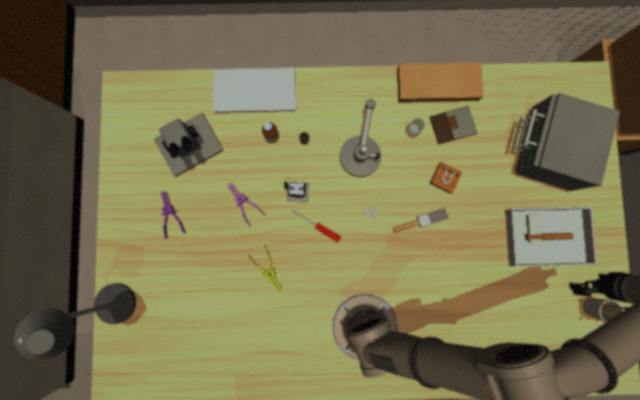

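The scene view shows the steel pliers in their rest at about (342,230), the ring on its block at (193,331) and the stand at (307,297). In the top view they are at (297,190), (446,177) and (361,155). Next I'll enlarge all three in both views.

```bash
cat > h.py <<'E'
from station import bot
import cv2, numpy as np
np.set_printoptions(precision=2,suppress=True)
def avg(n,k=4): return np.mean([bot.camera(n).astype(float) for _ in range(k)],0).astype(np.uint8)
def ray(n,uv):
    c=bot.calibration(n);E=np.array(c["extrinsics"]);R=E[:3,:3]
    d=R.T@np.array([(uv[0]-c["cx"])/c["fx"],-(uv[1]-c["cy"])/c["fy"],-1])
    return -R.T@E[:3,3],d
def onz(n,uv,z):
    o,d=ray(n,uv);return o+d*(z-o[2])/d[2]
def proj(n,p):
    c=bot.calibration(n);E=np.array(c["extrinsics"]);q=E[:3,:3]@np.array(p,float)+E[:3,3]
    return np.array([c["cx"]-c["fx"]*q[0]/q[2],c["cy"]+c["fy"]*q[1]/q[2]])
def tri(uv1,uv2):
    a,d=ray("scene",uv1);b,e=ray("top",uv2);d=d/np.linalg.norm(d);e=e/np.linalg.norm(e)
    s=np.linalg.lstsq(np.stack([d,-e],1),b-a,rcond=None)[0]
    p,q=a+s[0]*d,b+s[1]*e
    return (p+q)/2,np.linalg.norm(p-q)
def tile(im,c,h,s=266):
    u,v=c;return cv2.resize(im[v-h:v+h,u-h:u+h],(s,s),interpolation=cv2.INTER_CUBIC)[:,:,::-1]
E
python3 - <<'E'
from h import *
S=avg("scene");T=avg("top");np.save("S.npy",S);np.save("T.npy",T)
r1=np.hstack([tile(S,(342,222),34),tile(S,(193,331),24),tile(S,(313,300),44)])
r2=np.hstack([tile(T,(298,190),20),tile(T,(446,177),20),tile(T,(361,145),50)])
cv2.imwrite("pics/z1.png",np.vstack([r1,r2]))
E
```

```text
(no output)
```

View pics/z1.png

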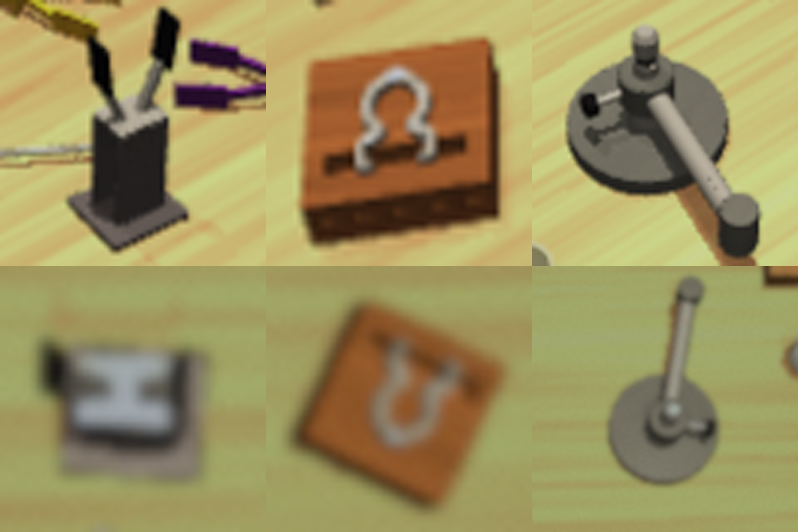

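The tiles show:
- **Pliers:** the black plates are centred at about (333,205) and (350,198) in the scene view, with the flange between them in the top view.
- **Ring:** its gap lies toward the slot, which runs from (180,337) to (204,332) in the scene view.
- **Stand:** the axle top is at about (307,268) in the scene view and (361,153) in the top view.

Next I'll measure these.

Run:
```python
from h import *
S=np.load("S.npy");T=np.load("T.npy")
def T2(x,y,c,h,s=266): return ((x+.5)*2*h/s-.5+c[0]-h,(y+.5)*2*h/s-.5+c[1]-h)
# block corners, scene & top tiles
for n,c,h,ox,oy,pts in(("scene",(193,331),24,266,0,[(313,60),(490,38),(498,188),(304,207)]),("top",(446,177),20,266,266,[(366,300),(505,375),(437,503),(300,438)])):
    w=np.array([onz(n,T2(x-ox,y-oy,c,h),30)[:2] for x,y in pts]);print(n,"block",w.tolist(),w.mean(0),np.linalg.norm(np.roll(w,-1,0)-w,axis=1))
# masks
def blobs(im,m,n,z,box,mn=8):
    u0,v0,u1,v1=box;mm=np.zeros_like(m);mm[v0:v1,u0:u1]=m[v0:v1,u0:u1]
    k,l,st,ce=cv2.connectedComponentsWithStats(mm.astype(np.uint8))
    for i in range(1,k):
        if st[i,4]>=mn: print("  ",n,st[i],ce[i],onz(n,ce[i],z)[:2])
def chans(im): 
    f=im.astype(int);return f.max(2),f.max(2)-f.min(2)
vS,sS=chans(S);vT,sT=chans(T)
print("plates S");blobs(S,vS<40,"scene",167,(325,188,362,218))
print("plates T");blobs(T,vT<60,"top",167,(278,178,312,205),3)
print("flange T");blobs(T,(vT>120)&(sT<45),"top",105,(278,175,312,205))
print("ring S");blobs(S,(vS>95)&(sS<50),"scene",36,(174,312,212,347))
print("ring T");blobs(T,(vT>95)&(sT<45),"top",36,(430,162,462,194))
print("slot S");blobs(S,(vS<65),"scene",30,(177,325,208,342),3)
print("axle S");blobs(S,(vS>130)&(sS<50),"scene",134,(300,262,315,282),3)
print("axle T");blobs(T,(vT>130)&(sT<50),"top",134,(354,146,368,160),2)
print("foot T");blobs(T,(sT<40),"top",22,(330,130,392,185),200)
for r in range(148,160): print(vT[r,354:370])
```

```text
scene block [[462.92310501234203, -322.3193632470643], [503.4049538194937, -250.14311480380104], [582.4415090315014, -288.2451171823807], [537.1934918654847, -361.66914355006816]] [ 521.49 -305.59] [82.75 87.74 86.25 84.05]
top block [[572.4222890544183, -288.2567098618454], [530.179876596472, -360.8224852307534], [461.86455103049553, -320.6157286619654], [498.298524652571, -249.11208587373488]] [ 515.69 -304.7 ] [83.97 79.27 80.25 83.83]
plates S
   scene [347 191   7  14  57] [350.02 197.4 ] [484.78 255.97]
   scene [331 198   6  15  46] [333.39 204.8 ] [481.46 193.66]
plates T
   top [285 183   3   6  16] [286.  185.5] [479.55 255.06]
   top [304 186   1   4   4] [304.  187.5] [471.94 197.46]
   top [291 195  12   2  16] [296.25 195.56] [446.45 222.67]
flange T
   top [288 182  16  12 137] [295.82 187.28] [481.03 226.9 ]
   top [287 183  22  20 102] [299.58 197.37] [446.67 214.82]
ring S
   scene [185 319  15  19  98] [191.97 327.63] [ 522.14 -307.89]
ring T
   top [442 169  13  15  54] [447.26 176.5 ] [ 517.59 -307.27]
slot S
   scene [188 333   8   3  13] [191.62 334.08] [ 535.1
[... 488 characters left out ...]
105 110 107  97  99 117 141 158 161 154 135 114 105 106]
[ 97  99 106 109 101  87  88 105 126 140 144 137 121 110 105 104]
[ 92  95 107 108  96  78  74  86 102 115 119 116 109 108 107 103]
[ 85  92 104 110  97  77  71  74  84  92  96 100 106 109 108 106]
[ 77  84 102 108 100  86  75  74  74  78  87  96 106 110 110 111]
[ 70  76  97 110 107  95  82  80  79  81  91 101 108 112 111 114]
[ 61  66  88 103 109 103  97  93  92  95 101 108 112 108 104 107]
[ 61  57  73  92 104 109 107 108 109 109 110 110 106  99  91  91]
[ 64  52  58  73  90 100 106 109 110 109 108 105  95  87  80  79]
[72 55 48 55 69 80 90 97 97 97 94 88 82 85 88 84]
[ 78  59  51  47  52  57  65  72  75  75  74  75  86  96 103 100]
```

Call:
{"name": "move_arm", "arguments": {
  "fingers": [1,1,1,1,1,1,1,1,1,1],
  "travel": [
    [0,0,-4],
    [0,0,-4],
    [3.7,-4.5,0],
    [3.7,-4.5,0],
    [3.7,-4.5,0],
    [3.7,-4.5,0],
    [3.7,-4.5,0],
    [3.7,-4.5,0],
    [3.7,-4.5,0],
    [3.7,-4.5,0]
  ],
  "spin": [0.157,0.157,0,0,0,0,0,0,0,0],
  "force": 20
}}

```text
clock: 1.75
ee_pos: [484.0, -281.9, 301.8]
eef_rot: [0.0, 1.0, -0.026, 0.0]
force: [1.1, -0.9, -0.1]
opening: 1.001
gripper_force: 0.0
```

Call:
{"name": "move_arm", "arguments": {
  "fingers": [1,1,1,1,1,1,1,1,1,1],
  "travel": [
    [-0.3,-5.6,0],
    [-0.3,-5.6,0],
    [-0.3,-5.6,0],
    [-0.3,-5.6,0],
    [-0.3,-5.6,0],
    [-0.3,-5.6,0],
    [-0.3,-5.6,0],
    [-0.3,-5.6,0],
    [0,0,0],
    [0,0,0]
  ],
  "spin": [0,0,0,0,0,0,0,0,0,0]
}}

```text
clock: 3.0
ee_pos: [481.9, 164.7, 301.3]
eef_rot: [0.0, 1.0, -0.026, 0.0]
force: [-0.4, -0.3, -0.5]
opening: 0.996
gripper_force: 0.0
```

Call:
{"name": "move_arm", "arguments": {
  "fingers": [1,1,1,1],
  "travel": [
    [-0.2,-6.05,2],
    [0,0,4],
    [0,0,0],
    [0,0,0]
  ],
  "spin": [0,0,0,0]
}}

```text
clock: 3.5
ee_pos: [484.2, 223.1, 242.9]
eef_rot: [0.0, 1.0, -0.027, 0.001]
force: [0.1, 0.7, 0.5]
opening: 1.001
gripper_force: 0.0
```

Run:
```python
from h import *
S=avg("scene",3);T=avg("top",3)
print(bot.sense()["ee_pos"],proj("scene",bot.sense()["ee_pos"]))
cv2.imwrite("pics/z2.png",np.hstack([tile(S,(342,195),50,400),tile(T,(298,188),50,400)]))
```

```text
[483.46 224.51 242.71] [342.52 180.45]
```

View pics/z2.png

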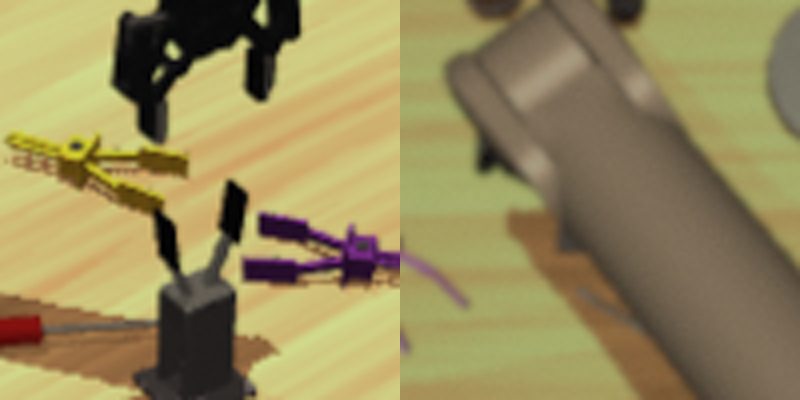

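Run:
```python
from h import *
f=lambda p:(proj("scene",p)-[292,145])*4
for z in (237,250,260): print(z,f((482,178,z)),f((486,271,z)),f((484,224.5,z)))
print(f((483,224.8,167)),f((483,224.8,105)),f((483,224.8,0)))
```

```text
237 [150.77 170.87] [252.3  126.96] [202.32 148.58]
250 [150.99 156.04] [253.11 112.33] [202.85 133.85]
260 [151.17 144.51] [253.74 100.96] [203.26 122.39]
[199.03 224.2 ] [196.76 288.05] [193.18 388.77]
```

The left tile shows the open fingers straddling the handles in image u: tips at tile (152,138) and (262,100), handles at (166,237) and (233,210). The tips look about 20 mm higher than I expected. I'll lower and look again.

Call:
{"name": "move_arm", "arguments": {
  "fingers": [1,1,1],
  "travel": [
    [0,0,4],
    [0,0,3.5],
    [0,0,0]
  ],
  "spin": [0,0,0]
}}

```text
clock: 4.18
ee_pos: [481.2, 223.5, 164.8]
eef_rot: [0.001, 1.0, -0.026, -0.002]
force: [-0.0, 0.4, 0.2]
opening: 0.996
gripper_force: 0.0
```

Run:
```python
from h import *
S=avg("scene",4)
print(bot.sense()["ee_pos"],bot.sense()["force"])
cv2.imwrite("pics/z3.png",tile(S,(342,195),35,560))
```

```text
[484.15 225.44 168.68] [ 0.6  -0.56  1.11]
```

View pics/z3.png

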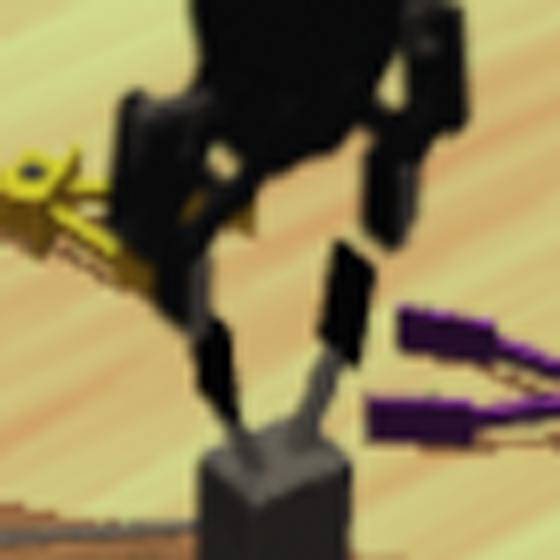

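Run:
```python
from h import *
print(onz("top",(270.5,175.5),260),onz("top",(270.5,175.5),300))
T=avg("top",3);v=T.max(2)
m=(v<45).astype(np.uint8);m[:, :250]=0;m[:,330:]=0;m[:160]=0;m[215:]=0
k,l,st,ce=cv2.connectedComponentsWithStats(m)
for i in range(1,k):
    if st[i,4]>4: print(st[i],ce[i],onz("top",ce[i],190),onz("top",ce[i],220))
```

```text
[498.28 293.7  260.  ] [491.98 289.06 300.  ]
[271 179   4   4  12] [272.5  180.67] [492.73 295.64 190.  ] [488.4  292.31 220.  ]
```

The tips are just beside the handle tops: left tip at tile (190,330), right tip at (390,245), plate tops at (200,315) and (345,245). Horizontally it's centred. I'll go 18 mm lower and half close.

Call:
{"name": "move_arm", "arguments": {
  "fingers": [1,1,0.8,0.72,0.72,0.72,0.72],
  "travel": [
    [0,0,1.8],
    [0,0,0],
    [0,0,0],
    [0,0,0],
    [0,0,0],
    [0,0,0],
    [0,0,0]
  ],
  "spin": [0,0,0,0,0,0,0],
  "force": 20
}}

```text
clock: 5.4
ee_pos: [483.5, 225.9, 150.2]
eef_rot: [-0.001, 1.0, -0.025, 0.001]
force: [-0.8, -0.1, 5.5]
opening: 0.722
gripper_force: 5.6
```

Run:
```python
from h import *
S=avg("scene",4)
s=bot.sense();print(s["ee_pos"],s["force"],s["opening"],s["gripper_force"])
cv2.imwrite("pics/z4.png",tile(S,(342,195),35,560))
```

```text
[483.53 225.93 150.15] [-1.94  0.72  5.5 ] 0.7217380292321004 5.559064408953418
```

View pics/z4.png

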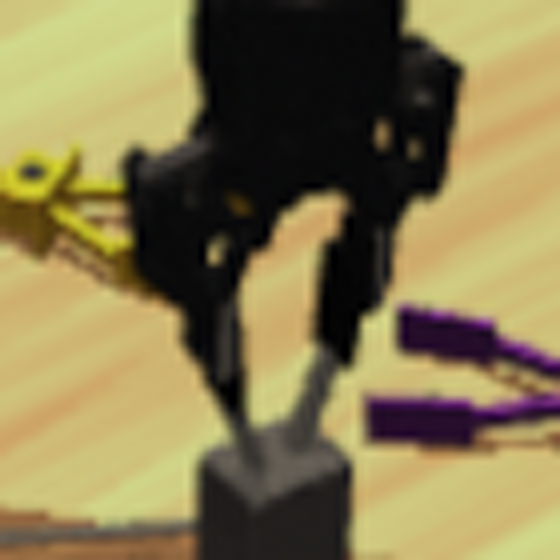

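The fingers now cover both black plates, with the right tip at tile (370,305) and the plate bottom at (345,360). The pads push with 5.6 N. Now lift.

Call:
{"name": "move_arm", "arguments": {
  "fingers": [0.72,0.72,0.72,0.72,0.72,0.72,0.72,0.72,0.72,0.72],
  "travel": [
    [0,0,-0.7],
    [0,0,-1],
    [0,0,-1.5],
    [0,0,-1.5],
    [0,0,-1.5],
    [0,0,-1.5],
    [0,0,-1.5],
    [0,0,-1.5],
    [0,0,-1],
    [0,0,0]
  ],
  "spin": [0,0,0,0,0,0,0,0,0,0]
}}

```text
clock: 6.85
ee_pos: [483.3, 225.0, 266.6]
eef_rot: [-0.0, 1.0, -0.026, 0.001]
force: [-0.1, -0.2, -2.1]
opening: 0.718
gripper_force: 4.5
```

Run:
```python
from h import *
S=avg("scene",4)
s=bot.sense();print(s["ee_pos"],s["force"],s["opening"],s["gripper_force"],s["ft_torque"])
cv2.imwrite("pics/z5.png",tile(S,(342,185),45,560))
print((proj("scene",s["ee_pos"]-[0,0,58])-[297,140])*560/90,(proj("scene",s["ee_pos"]-[0,0,126])-[297,140])*560/90)
```

```text
[482.49 224.41 265.03] [ 0.28  0.85 -1.92] 0.723779350231452 4.4698446447091555 [ 0.04 -0.04  0.03]
[279.54 312.61] [275.58 425.13]
```

View pics/z5.png

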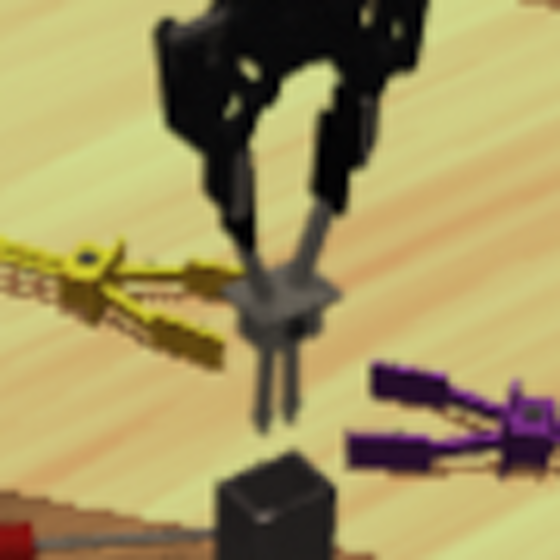

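The pliers hang upright and clear of the rest. The pin ends are at tile (262,430) and (292,420), where TCP − 126 mm predicts them. Next, an accurate ring measurement from the saved images, rectified at ring height.

Run:
```python
from h import *
S=np.load("S.npy");T=np.load("T.npy")
c=np.array([518.5,-305]);t=np.radians(-28.5);ex=np.array([np.cos(t),np.sin(t)]);ey=np.array([-ex[1],ex[0]])
def ortho(n,im,z,c,k=4,H=50):
    q=np.float32([[-H,-H],[H,-H],[H,H],[-H,H]])
    px=np.float32([proj(n,[*(c+ex*a+ey*b),z]) for a,b in q]); dst=(np.float32([[a,-b] for a,b in q])+H)*k
    return cv2.warpPerspective(im,cv2.getPerspectiveTransform(px,dst),(2*H*k,2*H*k),flags=cv2.INTER_CUBIC)
a=[ortho(n,im,36,c) for n,im in(("scene",S),("top",T))]
for n,o in zip(("S","T"),a):
    f=o.astype(int);m=((f.max(2)-f.min(2)<60)&(f.max(2)>90)).astype(np.uint8);m[:80]=0;m[320:]=0;m[:,:80]=0;m[:,330:]=0
    k,l,st,ce=cv2.connectedComponentsWithStats(m);i=1+st[1:,4].argmax();b=st[i]
    print(n,"bbox x",b[0]/4-50,(b[0]+b[2])/4-50,"y",50-(b[1]+b[3])/4,50-b[1]/4,"cen",ce[i][0]/4-50,50-ce[i][1]/4)
im=np.hstack(a)[:,:,::-1].copy()
for j in range(0,800,40): cv2.line(im,(j,0),(j,399 if j in(200,600) else 8),(0,255,0),1)
for j in range(0,400,40): cv2.line(im,(0,j),(799 if j==200 else 8,j),(0,255,0),1)
cv2.imwrite("pics/z6.png",im)
```

```text
S bbox x -24.75 32.5 y -19.75 19.5 cen 3.9943920335429794 -0.8903214535289976
T bbox x -28.25 29.25 y -23.0 22.0 cen 1.1683133472367047 -1.646246089676744
```

View pics/z6.png

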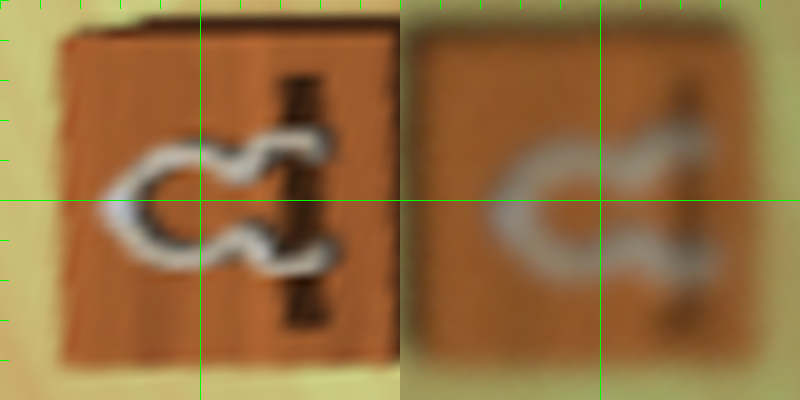

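The rectified views show a sharp ring in the scene half. Its back is at (100,208), the horns are at v=143 and v=260 around u≈300, and the slot is centred near u=304. The ring is turned about 3° further than the block. That puts the gap at about (535.3, −314.4) with yaw near −25.5°.

Call:
{"name": "move_arm", "arguments": {
  "fingers": [0.71,0.71,0.71,0.71,0.71,0.71,0.71,0.71,0.71,0.71],
  "travel": [
    [0,0,-0.5],
    [0,0,-0.5],
    [0,0,-0.5],
    [0.9,1.5,0],
    [2,3.3,0],
    [2,3.3,0],
    [2,3.3,0],
    [2,3.3,0],
    [2,3.3,0],
    [2,3.3,0]
  ],
  "spin": [0.131,0.131,0.131,0,0,0,0,0,0,0]
}}

```text
clock: 8.3
ee_pos: [507.5, -24.3, 280.2]
eef_rot: [0.0, 0.975, -0.22, -0.001]
force: [-0.7, 1.1, -1.9]
opening: 0.709
gripper_force: 4.5
```

Call:
{"name": "move_arm", "arguments": {
  "fingers": [0.71,0.71,0.71,0.71,0.71,0.71,0.71,0.71,0.71,0.71],
  "travel": [
    [2,3.3,0],
    [2,3.3,0],
    [2,3.3,0],
    [2,3.3,0],
    [2,3.3,0],
    [2,3.3,0],
    [2,3.3,0],
    [0.9,1.5,0],
    [0,0,0],
    [0,0,0]
  ],
  "spin": [0,0,0,0,0,0,0,0,0,0]
}}

```text
clock: 9.55
ee_pos: [537.2, -306.8, 280.7]
eef_rot: [-0.001, 0.976, -0.219, -0.0]
force: [-1.0, 0.5, -0.9]
opening: 0.709
gripper_force: 4.5
```

Call:
{"name": "move_arm", "arguments": {
  "fingers": [0.71,0.71,0.71,0.71,0.71,0.71],
  "travel": [
    [0.15,0.77,2],
    [0,0,3],
    [0,0,3],
    [0,0,2],
    [0,0,0],
    [0,0,0]
  ],
  "spin": [0,0,0,0,0,0]
}}

```text
clock: 10.3
ee_pos: [535.8, -316.1, 182.1]
eef_rot: [0.0, 0.976, -0.22, 0.001]
force: [-0.3, -0.1, -2.0]
opening: 0.713
gripper_force: 4.5
```

Run:
```python
from h import *
P=[bot.sense()["ee_pos"]]
S=avg("scene",6);T=avg("top",2);np.save("S2.npy",S);np.save("T2.npy",T)
P.append(bot.sense()["ee_pos"]);p=np.mean(P,0);print(P)
a=cv2.cvtColor(tile(S,(193,318),30,560),cv2.COLOR_RGB2BGR)[:,:,::-1].copy()
f=lambda q:tuple(int(round(x)) for x in ((proj("scene",q)-[163,288])*560/60))
ey=np.array([.4305,.9026,0])
for s in(-10,10):
    q=p+ey*s-[0,0,126];print(f(q)); cv2.circle(a,f(q),3,(0,255,0),-1)
for s in(-14,14):
    q=np.array([535.3,-314.4,36])+ey*s;print(f(q)); cv2.circle(a,f(q),3,(255,0,255),-1)
cv2.imwrite("pics/z7.png",np.hstack([a,cv2.resize(tile(T,(446,177),20,240),(240,560))]))
```

```text
[array([ 535.78, -316.06,  182.11]), array([ 534.9 , -316.97,  181.18])]
(213, 379)
(289, 365)
(218, 423)
(323, 404)
```

View pics/z7.png

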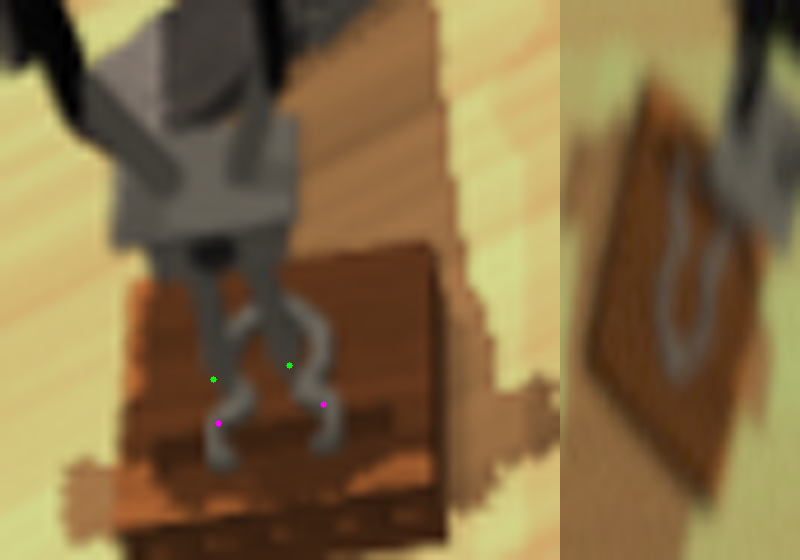

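The scene tile shows the pins as grey jaw ends at about (228,390) and (290,375), above the forks. The fork floors are near (213,430) and (335,415), and the slot is centred near (275,434). Allowing for the height difference, about 1.3 mm toward ring +y is needed. I'll correct that and lower the pins in.

Call:
{"name": "move_arm", "arguments": {
  "fingers": [0.71,0.71,0.71,0.71,0.71],
  "travel": [
    [0.05,-0.13,0],
    [0,0,1],
    [0,0,1],
    [0,0,0.45],
    [0,0,0]
  ],
  "spin": [0,0,0,0,0]
}}

```text
clock: 11.32
ee_pos: [535.8, -315.9, 156.1]
eef_rot: [-0.0, 0.975, -0.22, -0.0]
force: [-0.3, 0.2, -0.9]
opening: 0.71
gripper_force: 4.5
```

```bash
cat >> h.py <<'E'
def track(A,B,box,k=8,r=12):
    """subpixel shift of patch box(u0,v0,u1,v1) from A to B"""
    u0,v0,u1,v1=box;up=lambda x:cv2.resize(cv2.cvtColor(x,cv2.COLOR_RGB2GRAY),None,fx=k,fy=k,interpolation=cv2.INTER_CUBIC)
    t=up(A[v0:v1,u0:u1]);w=up(B[v0-r:v1+r,u0-r:u1+r]);R=cv2.matchTemplate(w,t,cv2.TM_CCOEFF_NORMED)
    _,s,_,l=cv2.minMaxLoc(R);return np.array([l[0]/k-r,l[1]/k-r]),s
E
python3 - <<'E'
from h import *
S=avg("scene",6);np.save("S3.npy",S)
s=bot.sense();print(s["ee_pos"],s["force"],s["ft_torque"],s["opening"],s["gripper_force"])
print(track(np.load("S2.npy"),S,(174,302,196,318)), proj("scene",(535,-316,150))-proj("scene",(535,-316,174.5)))
E
```

```text
[ 535.61 -315.86  156.19] [ 0.02  0.06 -1.71] [0.01 0.05 0.01] 0.7114163951478675 4.507017750875093
(array([1.75, 6.25]), 0.7187333106994629) [1.87 6.81]
```

Call:
{"name": "move_arm", "arguments": {
  "fingers": [0.69,0.66,0.63,0.63],
  "travel": [
    [0,0,-0.05],
    [0,0,-0.1],
    [0,0,-0.05],
    [0,0,0]
  ],
  "spin": [0,0,0,0],
  "force": 60
}}

```text
clock: 12.12
ee_pos: [535.7, -315.9, 158.3]
eef_rot: [0.0, 0.975, -0.22, 0.0]
force: [0.6, 0.7, -1.4]
opening: 0.633
gripper_force: 4.8
```

Run:
```python
from h import *
S=avg("scene",6);np.save("S4.npy",S);A=np.load("S3.npy")
s=bot.sense();print(s["ee_pos"],s["force"],s["ft_torque"],s["opening"],s["gripper_force"])
for b in((175,308,197,326),(176,310,194,324)): print(track(A,S,b))
```

```text
[ 535.75 -315.95  158.29] [ 0.34 -0.12 -1.56] [ 0.02  0.03 -0.  ] 0.6296820357463465 4.777524283820202
(array([0.12, 0.  ]), 0.9911529421806335)
(array([0.12, 0.12]), 0.9892955422401428)
```

Call:
{"name": "move_arm", "arguments": {
  "fingers": [0.6,0.57,0.55,0.55],
  "travel": [
    [0,0,-0.08],
    [0,0,-0.08],
    [0,0,-0.06],
    [0,0,0]
  ],
  "spin": [0,0,0,0]
}}

```text
clock: 12.92
ee_pos: [535.7, -315.8, 160.4]
eef_rot: [0.0, 0.975, -0.22, -0.0]
force: [0.5, -0.6, -2.2]
opening: 0.555
gripper_force: 9.8
```

Run:
```python
from h import *
S=avg("scene",6);np.save("S5.npy",S);A=np.load("S3.npy")
s=bot.sense();print(s["ee_pos"],s["force"],s["ft_torque"],s["opening"],s["gripper_force"])
for b in((175,308,197,326),(176,310,194,324),(180,325,204,340),(180,318,204,332)): print(track(A,S,b))
```

```text
[ 535.75 -315.84  160.47] [-0.26  0.08 -1.59] [ 0.   -0.07  0.02] 0.5558206320159857 9.780128449201584
(array([ 0.25, -0.38]), 0.971209704875946)
(array([0.25, 0.  ]), 0.9743795990943909)
(array([ 0.12, -0.25]), 0.8341213464736938)
(array([0.25, 0.  ]), 0.893898606300354)
```

Call:
{"name": "move_arm", "arguments": {
  "fingers": [0.52,0.49,0.46,0.45,0.45],
  "travel": [
    [0,0,-0.07],
    [0,0,-0.07],
    [0,0,-0.06],
    [0,0,-0.02],
    [0,0,0]
  ],
  "spin": [0,0,0,0,0]
}}

```text
clock: 13.85
ee_pos: [535.8, -315.9, 162.7]
eef_rot: [0.0, 0.975, -0.22, 0.0]
force: [-0.7, -0.3, -1.9]
opening: 0.454
gripper_force: 12.6
```

Run:
```python
from h import *
S=avg("scene",4);np.save("S6.npy",S);A=np.load("S3.npy")
s=bot.sense();print(s["ee_pos"],s["force"],s["ft_torque"],s["opening"],s["gripper_force"])
for b in((175,308,197,326),(176,310,194,324)): print(track(A,S,b))
```

```text
[ 535.77 -315.9   162.69] [ 0.59  0.02 -2.14] [ 0.03 -0.02  0.01] 0.45051371717741673 12.59962434793124
(array([ 0.25, -0.75]), 0.9136044383049011)
(array([0.25, 0.12]), 0.9338709115982056)
```

Call:
{"name": "move_arm", "arguments": {
  "fingers": [0.42,0.39,0.36,0.33,0.31,0.31],
  "travel": [
    [0,0,-0.06],
    [0,0,-0.06],
    [0,0,-0.06],
    [0,0,-0.05],
    [0,0,-0.04],
    [0,0,0]
  ],
  "spin": [0,0,0,0,0,0]
}}

```text
clock: 14.8
ee_pos: [535.8, -315.9, 165.5]
eef_rot: [0.0, 0.975, -0.22, 0.0]
force: [0.2, 0.3, -2.1]
opening: 0.311
gripper_force: 15.4
```

Run:
```python
from h import *
S=avg("scene",4);np.save("S7.npy",S);A=np.load("S3.npy")
s=bot.sense();print(s["ee_pos"],s["force"],s["ft_torque"],s["opening"],s["gripper_force"])
for b in((175,308,197,326),(176,310,194,324)): print(track(A,S,b))
```

```text
[ 535.76 -315.92  165.39] [-0.9  -0.15 -2.13] [0.04 0.04 0.03] 0.3145232125736031 15.39665067626629
(array([0.12, 0.12]), 0.8366649150848389)
(array([0.12, 0.12]), 0.886076807975769)
```

Steady. Squeeze on to the stop.

Call:
{"name": "move_arm", "arguments": {
  "fingers": [0.28,0.25,0.22,0.2,0.2,0.2],
  "travel": [
    [0,0,-0.04],
    [0,0,-0.04],
    [0,0,0],
    [0,0,0],
    [0,0,0],
    [0,0,0]
  ],
  "spin": [0,0,0,0,0,0]
}}

```text
clock: 15.75
ee_pos: [535.8, -315.9, 166.2]
eef_rot: [0.0, 0.975, -0.22, 0.0]
force: [-0.0, -0.4, -2.8]
opening: 0.21
gripper_force: 44.3
```

Call:
{"name": "move_arm", "arguments": {
  "fingers": [0.18,0.18,0.18,0.18,0.18,0.18,0.18,0.18],
  "travel": [
    [0,0,0],
    [0,0,-0.2],
    [0,0,-0.4],
    [0,0,-0.6],
    [0,0,-0.8],
    [0,0,-1],
    [0,0,-1],
    [0,0,0]
  ],
  "spin": [0,0,0,0,0,0,0,0]
}}

```text
clock: 16.75
ee_pos: [536.6, -316.3, 207.7]
eef_rot: [0.0, 0.975, -0.22, 0.001]
force: [0.5, 0.4, -1.2]
opening: 0.197
gripper_force: 57.6
```

Run:
```python
from h import *
S=avg("scene",4);np.save("S8.npy",S);A=np.load("S7.npy")
s=bot.sense();print(s["ee_pos"],s["force"],s["ft_torque"],s["opening"],s["gripper_force"])
print(track(A,S,(175,308,197,326)))
# ring still on block? light-grey count in block region and position
for n,I in(("before",A),("after",S)):
    f=I.astype(int);m=(f.max(2)-f.min(2)<35)&(f.max(2)>70)
    print(n);[print("".join("#" if x else "." for x in r)) for r in m[300:346,174:214]]
```

```text
[ 535.42 -315.72  205.7 ] [ 0.34  0.09 -2.49] [ 0.    0.02 -0.  ] 0.1992020445716196 57.56986467400566
(array([-1.12, 12.  ]), 0.911775529384613)
before
#....##.................................
##...##.................................
##......................................
........................................
........#.....#.........................
..............#.........................
........#.....#.........................
.....#........#....##.#.................
.........#....#..######.................
......#...#####..######.................
.....##....####..######.................
....####....###..######.................
....####....###..######.................
....#####...###..######.................
....######..###########.................
....###################.................
....###################.................
....###################.................
....###################.................
....#############.......................
....#####.............#.................
......................##................
.......#..............###...............
....
[... 2130 characters left out ...]
...
........................................
........................................
........................................
........................................
........................................
........................................
........................................
........................................
........................................
........................................
........................................
........................................
........................................
........................................
........................................
........................................
........................................
```

The ring came up with the pliers. I'll go up and over to above the stub axle.

Call:
{"name": "move_arm", "arguments": {
  "fingers": [0.18,0.18,0.18,0.18,0.18,0.18,0.18,0.18,0.18,0.18],
  "travel": [
    [0,0,-1.5],
    [0,0,-2],
    [0,0,-2],
    [0,0,-2],
    [0,-0.7,-1.3],
    [-0.3,-1.5,0],
    [-0.4,-2.5,0],
    [-0.5,-3,0],
    [-0.5,-3,0],
    [-0.5,-3,0]
  ],
  "spin": [0,0,0,0,0,0,0,0,0,0]
}}

```text
clock: 18.2
ee_pos: [574.6, -179.9, 293.1]
eef_rot: [-0.0, 0.976, -0.219, -0.001]
force: [0.0, -0.4, -1.4]
opening: 0.204
gripper_force: 57.6
```

Call:
{"name": "move_arm", "arguments": {
  "fingers": [0.18,0.18,0.18,0.18,0.18,0.18,0.18,0.18,0.18,0.18],
  "travel": [
    [-0.5,-3,0],
    [-0.5,-3,0],
    [-0.5,-3,0],
    [-0.5,-3,0],
    [-0.5,-2.5,0],
    [-0.5,-1.5,0],
    [-0.3,-0.7,0],
    [0,0,0],
    [0,0,0],
    [0,0,0]
  ],
  "spin": [0,0,0,0,0,0,0,0,0,0]
}}

```text
clock: 19.45
ee_pos: [616.6, -19.0, 294.2]
eef_rot: [0.0, 0.975, -0.221, 0.0]
force: [-1.1, 0.4, -2.9]
opening: 0.198
gripper_force: 57.6
```

```bash
cat > o.py <<'E'
from h import *
t=np.radians(-25.5);ex=np.array([np.cos(t),np.sin(t)]);ey=np.array([-ex[1],ex[0]])
def ortho(n,im,z,c,k=4,H=50,V=37.5):
    q=np.float32([[-H,-V],[H,-V],[H,V],[-H,V]])
    px=np.float32([proj(n,[*(c+ex*a+ey*b),z]) for a,b in q]); dst=np.float32([[(a+H)*k,(V-b)*k] for a,b in q])
    return cv2.warpPerspective(im,cv2.getPerspectiveTransform(px,dst),(int(2*H*k),int(2*V*k)),flags=cv2.INTER_CUBIC)
E
python3 - <<'E'
from o import *
P=[bot.sense()["ee_pos"]];S=avg("scene",6);P.append(bot.sense()["ee_pos"]);T=avg("top",6);P.append(bot.sense()["ee_pos"])
p=np.mean(P,0);print(p);np.save("S9.npy",S);np.save("T9.npy",T);np.save("p9.npy",p)
c=p[:2]-21*ex;z=p[2]-130.3;a=np.array([603.5,-2.2])
im=np.vstack([np.hstack([ortho("scene",S,z,c),ortho("top",T,z,c)]),np.hstack([ortho("scene",np.load("S.npy"),134,a),ortho("top",np.load("T.npy"),134,a)])])[:,:,::-1].copy()
for u in(200,600): cv2.line(im,(u,0),(u,599),(0,255,0),1)
for v in(150,450): cv2.line(im,(0,v),(799,v),(0,255,0),1)
for j in range(0,800,40):
    for v in(0,300): cv2.line(im,(j,v),(j,v+8),(0,255,0),1)
for j in range(-150,450,40): cv2.line(im,(0,j+150),(8,j+150),(0,255,0),1)
cv2.imwrite("pics/z8.png",im)
E
```

```text
[616.7  -18.2  294.18]
```

View pics/z8.png

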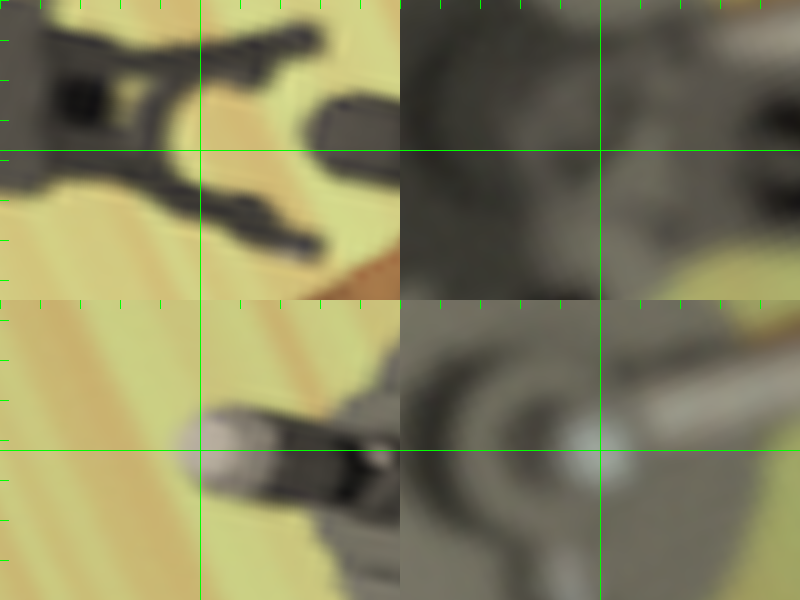

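Top-left is the scene view of the spread ring: bore from about u=172, v=88–195, horns at (320,40) and (320,245). Bottom row is the axle top, at about (212,451) in the scene half and (600,450) in the top half. The ring needs about +5.7 mm along tool x and −7.2 mm along tool y; then go lower.

Call:
{"name": "move_arm", "arguments": {
  "fingers": [0.18,0.18,0.18,0.18,0.18,0.18],
  "travel": [
    [0.3,-0.4,0],
    [0.27,-0.32,0],
    [0,0,0.7],
    [0,0,0.7],
    [0,0,0],
    [0,0,0]
  ],
  "spin": [0,0,0,0,0,0]
}}

```text
clock: 20.8
ee_pos: [624.9, -13.8, 280.1]
eef_rot: [0.0, 0.975, -0.22, -0.0]
force: [0.1, -0.8, -1.9]
opening: 0.199
gripper_force: 57.6
```

Run:
```python
from o import *
P=[bot.sense()["ee_pos"]];S=avg("scene",4);P.append(bot.sense()["ee_pos"]);T=avg("top",8);P.append(bot.sense()["ee_pos"])
p=np.mean(P,0);print(P,bot.sense()["force"]);np.save("S10.npy",S);np.save("T10.npy",T);np.save("p10.npy",p)
c=p[:2]-22*ex
for n,I,z in(("top",T,p[2]-130.3),("scene",S,p[2]-130.3)):
    g=cv2.cvtColor(ortho(n,I,z,c),cv2.COLOR_RGB2GRAY);print(n)
    g=cv2.resize(g,(50,38),interpolation=cv2.INTER_AREA)
    print("     "+"".join(f"{x:4d}" for x in range(-49,51,2)))
    for r,row in enumerate(g): 
        if 4<=r<34: print(f"{36.5-2*r:5.1f}"+"".join(f"{x:4d}" for x in row))
```

```text
[array([624.93, -13.79, 280.14]), array([625.11, -13.73, 280.49]), array([625.  , -13.71, 280.21])] [ 0.1   0.49 -2.25]
top
      -49 -47 -45 -43 -41 -39 -37 -35 -33 -31 -29 -27 -25 -23 -21 -19 -17 -15 -13 -11  -9  -7  -5  -3  -1   1   3   5   7   9  11  13  15  17  19  21  23  25  27  29  31  33  35  37  39  41  43  45  47  49
 28.5  61  61  60  58  58  56  55  55  54  53  53  53  53  54  54  54  56  55  55  56  60  67  74  82  91  98 102 104 105 103 100  97  95  92  90  90  92  96 102 105 108 106 105 103 101 101 101 104 106 108
 26.5  60  59  58  56  55  55  54  53  51  50  51  51  52  52  53  54  56  55  55  55  58  62  68  74  83  90  96  99  99  97  94  91  88  85  83  82  84  88  92  94  95  95  97  96  96  98 102 104 107 110
 24.5  58  58  56  55  53  51  50  49  49  49  50  51  52  52  53  54  55  55  55  56  58  61  64  69  77  83  89  92  92  89  87  85  82  79  77  77  80  83  86  88  89  89  91  92  95  98 100 103 107 109
 22.5  57  56  54  52  50  48  46  46  47  49  51  53  54  54  54  55  55  55  56  58  60  62  64  68  74  80  85  87  85  84  82  80  78  75  74  75  7
[... 11101 characters left out ...]
55 127 104  87  80  73  68  65  67  70  85 111 143 168 167 145 110  70  49  51  51
-25.5 195 195 196 196 194 192 190 190 194 198 201 200 198 195 194 195 197 200 199 197 194 191 189 189 189 188 187 188 187 181 171 157 143 132 120 107  97  88  81  82  94 116 134 135 117 103  85  64  53  51
-27.5 195 195 196 196 195 193 191 189 191 196 200 201 199 196 194 194 196 198 199 198 195 192 190 189 189 188 187 187 188 190 193 194 192 187 177 162 144 126 112 100  98 107 118 123 122 119 105  83  61  51
-29.5 196 196 196 196 196 194 193 190 189 193 198 201 200 197 194 194 195 198 199 199 197 194 191 190 190 190 188 187 187 188 192 198 205 209 209 199 184 163 144 124 111 114 122 123 123 125 117 100  71  50
```

Run:
```python
from o import *
p=np.load("p10.npy");S=np.load("S10.npy");S0=np.load("S.npy");S9=np.load("S9.npy");p9=np.load("p9.npy")
def sat(I): f=I.astype(float);return (f.max(2)-f.min(2))
def show(I,z,c,rows,x0,x1):
    g=ortho("scene",sat(I).astype(np.uint8),z,c);g=cv2.resize(g,(100,75),interpolation=cv2.INTER_AREA)
    print("      "+"".join(f"{x:4d}" for x in range(x0,x1)))
    for y in rows: print(f"{y:5d} "+"".join(f"{g[int(37-y),x+50]:4d}" for x in range(x0,x1)))
a=np.array([603.5,-2.2])
print("axle initial z134");show(S0,134,a,range(14,-22,-2),-12,26)
print("axle now z134");show(S,134,a,range(14,-22,-2),-12,26)
```

```text
axle initial z134
       -12 -11 -10  -9  -8  -7  -6  -5  -4  -3  -2  -1   0   1   2   3   4   5   6   7   8   9  10  11  12  13  14  15  16  17  18  19  20  21  22  23  24  25
   14   76  75  75  75  75  75  75  74  74  74  74  76  77  77  78  78  78  77  77  76  75  74  74  74  74  74  74  74  74  74  74  75  75  77  78  81  83  86
   12   76  76  76  76  76  75  74  74  73  71  70  71  71  71  71  70  68  65  62  60  58  57  58  60  62  65  67  70  71  72  72  73  74  74  76  78  81  84
   10   76  76  76  77  76  74  73  72  69  65  61  57  54  48  45  42  40  38  36  35  33  31  32  33  34  35  38  40  44  46  50  54  58  62  66  70  75  79
    8   76  76  76  76  74  72  69  66  61  54  47  40  33  28  24  21  18  17  19  20  21  20  20  20  19  18  17  17  17  18  19  21  23  27  31  35  40  44
    6   76  75  75  74  70  65  61  55  48  41  34  28  24  24  25  25  24  23  22  22  21  20  19  18  18  18  18  18  17  16  15  13  12  11  10  10  11  12
    4   73  72  71  69  63  57  51  44  37  32  28  25  23  23  25  25  25  25  24  24  23  22  21  20  20  20  20  20  19  18  
[... 4273 characters left out ...]
  40  39  37  33  30  27  24  22  20  19  18  17  15  13  12  10
  -14   21  19  16  14  12  10   9   8   8   8   9  10   9   9  10  15  21  28  37  47  53  58  62  64  62  61  59  56  54  52  50  48  47  45  43  41  37  31
  -16   53  49  44  39  34  29  24  18  13  10   8   7   7   7   9  11  14  20  29  39  48  58  67  72  74  76  76  75  74  74  73  73  72  71  71  69  64  57
  -18   80  77  73  68  65  59  50  38  28  18  11   8   8   9   9   9  10  11  14  19  24  32  39  46  52  58  64  67  70  73  75  76  78  80  81  81  78  74
  -20   91  91  89  88  86  81  72  62  50  37  26  19  14  11   8   8   7   6   5   4   4   5   7  10  14  19  24  30  39  47  54  61  69  75  79  81  81  81
```

Call:
{"name": "move_arm", "arguments": {
  "fingers": [0.18,0.18,0.18,0.18,0.18,0.18],
  "travel": [
    [-0.13,0.17,0],
    [0,0,0],
    [0,0,0.4],
    [0,0,0.5],
    [0,0,0.4],
    [0,0,0]
  ],
  "spin": [0,0,0,0,0,0]
}}

```text
clock: 22.15
ee_pos: [622.7, -14.7, 266.5]
eef_rot: [0.0, 0.975, -0.22, -0.001]
force: [0.1, 0.3, -1.9]
opening: 0.198
gripper_force: 57.6
```

Run:
```python
from o import *
P=[bot.sense()["ee_pos"]];S=avg("scene",4);P.append(bot.sense()["ee_pos"]);T=avg("top",4);P.append(bot.sense()["ee_pos"])
p=np.mean(P,0);print(p,bot.sense()["force"],bot.sense()["ft_torque"]);np.save("S11.npy",S);np.save("T11.npy",T);np.save("p11.npy",p)
c=p[:2]-22*ex;z=p[2]-130.3
f=S.astype(float);s=(f.max(2)-f.min(2)).astype(np.uint8)
g=ortho("scene",s,z,c);g=cv2.resize(g,(100,75),interpolation=cv2.INTER_AREA)
print("      "+"".join(f"{x:3d}" for x in range(-20,36)))
for y in range(24,-26,-2): print(f"{y:5d} "+"".join(f"{g[int(37-y),x+50]:3d}" for x in range(-20,36)))
```

```text
[623.03 -14.64 267.06] [-0.54 -0.38 -2.43] [-0.03  0.07 -0.02]
      -20-19-18-17-16-15-14-13-12-11-10 -9 -8 -7 -6 -5 -4 -3 -2 -1  0  1  2  3  4  5  6  7  8  9 10 11 12 13 14 15 16 17 18 19 20 21 22 23 24 25 26 27 28 29 30 31 32 33 34 35
   24   7  8  9 12 15 19 23 24 22 19 14 11  9  8  8  9 11 11 11 10  9  7  6  5  6  6  7  8  9  9  8  8  8  7  7  8 10 11 11 13 16 18 20 24 28 31 34 39 43 47 50 56 61 65 69 74
   22   8  7  6  5  3  2  3  4  6  7  8  8  8  7  7  7  7  7  7  8  8  9  9  9  9  8  8  8  9  9 10 10 10  8  7  8 11 14 18 24 33 40 47 55 62 65 69 72 74 74 74 74 74 73 74 75
   20  10 11 13 14 14 15 15 14 14 12 10  9  8  8  9  9 10 10 10 10 10 10 10  9  9  9 10 10 10 11 11 11 10  8  7 10 15 21 30 41 51 60 70 79 84 87 89 90 90 88 86 84 82 80 78 77
   18  16 20 24 26 28 28 28 26 24 20 16 12 10  8  8  9 11 12 13 14 18 21 24 26 27 26 25 22 18 15 12 11 10 10 12 18 25 34 44 55 62 68 76 82 85 87 91 93 93 92 90 88 85 81 79 79
   16  23 29 34 38 40 41 40 36 31 24 18 13 10  8  8 10 14 18 23 30 37 43 48 52 54 52 49 43 35 27 22 19 19 20 25 31 38 47 56 63 69 74 79 82 83 85 88 90 91 91 91 89
[... 2812 characters left out ...]

  -18  88 89 89 88 89 89 90 91 91 91 90 89 87 84 81 77 73 69 66 62 57 53 48 43 39 35 29 23 18 14 10  9  8  8  8  8  8 11 17 24 32 42 53 60 66 70 72 72 67 55 40 25 11  4  3  5
  -20  87 88 89 90 90 90 90 90 91 92 93 93 94 95 95 94 92 90 86 82 78 74 70 68 66 63 57 49 40 31 22 16 12  9  7  6  6  7  9 11 15 21 28 35 42 46 50 51 48 42 34 24 14  9  8  7
  -22  85 86 88 89 90 90 90 90 91 91 92 92 92 92 92 92 92 92 90 87 84 82 79 79 79 78 75 70 64 55 45 37 30 24 19 17 16 13 11 10  9  9 10 12 14 16 17 19 21 22 22 22 20 19 17 14
  -24  84 85 86 88 89 89 90 90 90 90 91 91 92 92 92 92 92 91 90 88 86 83 80 78 78 77 77 77 75 71 66 60 54 48 44 41 37 32 28 23 19 16 14 12 10  8  7  8 12 17 22 28 33 36 34 27
```

Scene rows put the ring bore and the axle concentric within about 1 mm. After a tiny correction I'll lower in stages, watching the force.

Call:
{"name": "move_arm", "arguments": {
  "fingers": [0.18,0.18,0.18,0.18,0.18,0.18],
  "travel": [
    [-0.05,-0.05,0],
    [0,0,0.25],
    [0,0,0.25],
    [0,0,0.25],
    [0,0,0.25],
    [0,0,0]
  ],
  "spin": [0,0,0,0,0,0]
}}

```text
clock: 23.3
ee_pos: [622.7, -14.0, 256.8]
eef_rot: [0.0, 0.975, -0.22, -0.0]
force: [0.6, -0.7, -1.8]
opening: 0.193
gripper_force: 57.6
```

Run:
```python
from h import *
for i in range(4):
    bot.camera("scene");s=bot.sense();print(s["ee_pos"],s["force"],s["ft_torque"])
```

```text
[622.74 -14.03 256.99] [-0.46 -0.17 -1.78] [-0.03  0.04  0.04]
[622.8  -13.99 257.16] [ 0.2  -0.36 -1.49] [-0.02  0.09  0.01]
[622.85 -13.99 257.23] [-0.27  0.22 -2.94] [0.02 0.07 0.03]
[622.87 -14.02 257.28] [-0.04 -0.19 -1.77] [-0.    0.12  0.05]
```

Call:
{"name": "move_arm", "arguments": {
  "fingers": [0.18,0.18,0.18,0.18,0.18,0.18],
  "travel": [
    [0,0,0.2],
    [0,0,0.2],
    [0,0,0.2],
    [0,0,0.2],
    [0,0,0.2],
    [0,0,0]
  ],
  "spin": [0,0,0,0,0,0]
}}

```text
clock: 24.25
ee_pos: [622.7, -14.0, 246.9]
eef_rot: [0.0, 0.975, -0.22, -0.0]
force: [-0.1, -0.7, -1.9]
opening: 0.197
gripper_force: 57.6
```

Run:
```python
from o import *
F=[];P=[];I=[]
for i in range(6):
    I.append(bot.camera("scene").astype(float));s=bot.sense();F.append(s["force"]);P.append(s["ee_pos"])
p=np.mean(P,0);print(p,np.mean(F,0));S=np.mean(I,0)
c=p[:2]-22*ex;s=(S.max(2)-S.min(2)).astype(np.uint8)
g=cv2.resize(ortho("scene",s,p[2]-130.3,c),(100,75),interpolation=cv2.INTER_AREA)
g2=cv2.resize(ortho("scene",cv2.cvtColor(S.astype(np.uint8),cv2.COLOR_RGB2GRAY),p[2]-130.3,c),(100,75),interpolation=cv2.INTER_AREA)
for G in(g,g2):
    print("      "+"".join(f"{x:4d}" for x in range(-32,36,2)))
    for y in range(28,-28,-2): print(f"{y:5d} "+"".join(f"{G[int(37-y),x+50]:4d}" for x in range(-32,36,2)))
```

```text
[622.83 -14.02 247.2 ] [-0.12  0.28 -2.21]
       -32 -30 -28 -26 -24 -22 -20 -18 -16 -14 -12 -10  -8  -6  -4  -2   0   2   4   6   8  10  12  14  16  18  20  22  24  26  28  30  32  34
   28    3   3   6  13  19  26  37  49  63  73  77  76  75  70  66  65  69  66  60  52  47  36  27  19  17  10   7   8  10   8   7   8  13  17
   26    8   8   7   6   4   4   9  22  38  50  54  52  53  48  41  31  30  28  25  16  11  10  10   6   6   8   9  10  10  11  11  11  14  17
   24    8   8   9   9   9   9   9  11  16  22  24  20  14  13  14   9   4   3   9   9   7   6   9   8   9  11  15  18  18  17  13  11  13  16
   22    8   8   9   9   9   9   8   8   7   7   8   9   7   4   6   7   8   8   9   8   9  10  10   8  11  18  26  30  28  22  15   9  10  12
   20    9   8   8   9   9   8   9  10  12  12  11  10   9   9   8   8   9  11  12  13  12  10   9   8  11  17  27  33  27  18  11   6   7   7
   18    8   6   5   5   6   6   8  12  15  18  17  13  10  10  10   8  12  17  21  23  20  16  14  11   9   9  12  15  14  10   7   5   7   7
   16    7   4   2   2   3   4   6  10  13  17  17  12  
[... 6536 characters left out ...]
 186 186 188 189 194 199 204 206 207 203 198 191 178 161 140 118  93  74  65  62  61  62  61  60  59  57  56  54  52  52  52  51
  -20  189 188 187 187 187 188 192 196 202 205 208 208 207 203 200 192 179 153 120  91  79  68  62  60  60  61  62  61  60  59  57  55  53  52
  -22  189 189 188 187 187 188 190 194 199 203 206 206 208 206 204 190 174 153 131 108 100  84  72  66  65  64  65  69  72  72  66  58  54  51
  -24  190 190 189 187 187 187 189 192 198 203 206 207 209 202 192 165 137 123 124 120 116 105  92  84  80  74  77  83  89  89  76  60  53  50
  -26  190 190 189 188 187 187 187 190 196 201 204 202 199 187 175 153 128 119 124 124 123 124 118 112  97  81  77  85  96  99  82  61  52  47
```

Call:
{"name": "move_arm", "arguments": {
  "fingers": [0.18,0.18,0.18,0.18,0.18,0.18,0.18],
  "travel": [
    [0,0,0.2],
    [0,0,0.2],
    [0,0,0.2],
    [0,0,0.2],
    [0,0,0.15],
    [0,0,0],
    [0,0,0]
  ],
  "spin": [0,0,0,0,0,0,0]
}}

```text
clock: 25.42
ee_pos: [622.9, -14.0, 237.7]
eef_rot: [0.0, 0.975, -0.22, 0.0]
force: [0.8, 0.4, -2.5]
opening: 0.199
gripper_force: 57.6
```

Run:
```python
from o import *
F=[];P=[];I=[];M=[]
for i in range(12):
    I.append(bot.camera("scene").astype(float));s=bot.sense();F.append(s["force"]);P.append(s["ee_pos"]);M.append(s["ft_torque"])
p=np.mean(P,0);print(p,np.mean(F,0),np.std(F,0)/12**.5,np.mean(M,0));S=np.mean(I,0);np.save("S12.npy",S)
c=p[:2]-22*ex;s=(S.max(2)-S.min(2)).astype(np.uint8)
g=cv2.resize(ortho("scene",s,p[2]-130.3,c),(100,75),interpolation=cv2.INTER_AREA)
print("      "+"".join(f"{x:4d}" for x in range(-14,36,2)))
for y in range(26,-28,-2): print(f"{y:5d} "+"".join(f"{g[int(37-y),x+50]:4d}" for x in range(-14,36,2)))
# axle/ring brightness profile along the axle's centre line, camera-facing side
S8=S.astype(np.uint8)
for z in range(134,86,-2):
    q=np.array([605.2,-1.3])+12*np.array([.78,-.62]);uv=proj("scene",[*q,z])
    print(z,cv2.getRectSubPix(S8,(1,1),tuple(map(float,uv)))[0,0],end=" ")
```

```text
[622.86 -14.   237.73] [ 0.13  0.19 -2.1 ] [0.11 0.11 0.09] [-0.   -0.01  0.  ]
       -14 -12 -10  -8  -6  -4  -2   0   2   4   6   8  10  12  14  16  18  20  22  24  26  28  30  32  34
   26   41  47  47  43  41  38  43  39  30  24  29  24  15   7   5   4   7   9   9   9  10  10  10  12  12
   24   16  17  11   9  13  14  15  12   8   8  12  11   7   6   8   8   8   8   8   8   8   9  10  11  10
   22    6   8   7   5   5   5   7   8   8   6   6   8   9   9   9   8   8   8   8   7   7   7   8   8   7
   20    8   7   8   8   8   8   9  12  14  14  13  11  10  10  10   9   8   8   8   7   7   7   6   5   5
   18    8   8   8   9   9   7  11  18  26  29  24  16  12  10  10   9   8   7   7   7   7   7   6   6   6
   16    8   8   8   9   8   6  11  21  34  40  33  20  13  10   8   8   7   7   7   7   6   6   6   6   7
   14   10  10  10   9   9   7   9  14  23  28  24  15  11   8   8   7   7   7   7   7   6   6   7   7   7
   12    9  11  11  10  10   9   8   9  11  12  10   8   9   9   9   9   8   7   7   7   7   7   7   7   7
   10   10  11  12  11  10   9   8   7   7   7   7   6   
[... 1629 characters left out ...]
9   8   8   7   6   6   6
  -22   76  75  76  79  85  91  91  90  89  84  74  46  18   6   9   9   9  10  10  10   9   9   7   6   6
  -24   77  80  83  86  87  89  88  89  90  89  83  55  23   8   8   9  10  11  12  11  10   9   8   6   5
  -26   84  89  92  93  91  89  88  88  88  86  76  56  29  12   5   7  10  11  12  12  11  10   9   7   5
134 [76 72 65] 132 [78 74 67] 130 [79 74 67] 128 [74 69 63] 126 [69 65 59] 124 [66 62 56] 122 [64 60 54] 120 [64 60 55] 118 [64 60 55] 116 [63 60 55] 114 [61 58 53] 112 [56 53 48] 110 [47 45 40] 108 [33 32 29] 106 [30 29 26] 104 [35 34 30] 102 [45 43 38] 100 [57 54 49] 98 [63 60 54] 96 [66 63 56] 94 [65 62 56] 92 [63 60 54] 90 [63 60 54] 88 [62 59 53]
```

```bash
python3 -c "
from station import bot
print(bot.hand_in())"
```

```text
the job is handed in; nothing more can be done
None
```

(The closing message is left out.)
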